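# Gap-check the plates and stack them

### The job

Check every coloured plate on the bench in the gap gauge, longest plate first: slide it flat along the rail under the low head until it has gently pushed the hidden plunger fully home, hold it there for two seconds while the reading settles, draw it out again, and lay it on the wooden block before you fetch the next. The checked plates must end as one pile, squarely aligned and centred on the block, longest at the bottom and shortest on top. Leave everything else on the bench where it is.

Things in the scene. Friction and masses are not known exactly. Their poses are not given: they have to be found in the camera images.
- gauge: Fixed gap gauge on the bench. Slide rail 48 mm wide, top 10 mm above the bench, along x from -100 to +170 mm; x points in under the head. Origin: on the bench, on the rail's centre line, 60 mm in front of the head's front face. Posts beside the rail (x +75 to +155 mm) leave a throat 76 mm wide; posts and head are 104 mm wide.
- head: Grey head bar of the gauge; origin and axes as the gauge's. From x = +60 mm (front face) to +170 mm; underside 25.5 mm above the bench (gap over rail 15.5), top 50.5; knob and readout box on it up to 77 mm, behind x = +78. A stiff sprung plunger bar, square to the rail, waits under it out of sight, its face 30 to 52 mm behind the front face: where is only to be felt.
- plunger (a joint): Travel of the hidden plunger bar under the head, pushed in (gauge +x) by a plate's leading edge: 0 free, 0.006 m fully home against a hard stop. Its spring resists with 2 N at first touch and 6.3 N when home and pushes it back when let go.
- block: Fixed wooden pile block, 174 x 48 mm (x, y), 8 mm high, with a black centre line along x. Origin: centre of its underside, on the bench.
- blue_plate: blue metal plate, 174 mm long (x), 56 mm wide (y), 12 mm thick, about 191 g, small dark screw heads near its ends; flat, the same both ways round. Origin: centre of its underside, z up. May be absent. It lies flat on the bench at the start.
- green_plate: green metal plate, 160 mm long (x), 56 mm wide (y), 12 mm thick, about 176 g, small dark screw heads near its ends; flat, the same both ways round. Origin: centre of its underside, z up. May be absent. It lies flat on the bench at the start.
- yellow_plate: yellow metal plate, 146 mm long (x), 56 mm wide (y), 12 mm thick, about 161 g, small dark screw heads near its ends; flat, the same both ways round. Origin: centre of its underside, z up. May be absent. It lies flat on the bench at the start.
- red_plate: red metal plate, 132 mm long (x), 56 mm wide (y), 12 mm thick, about 145 g, small dark screw heads near its ends; flat, the same both ways round. Origin: centre of its underside, z up. May be absent. It lies flat on the bench at the start.
- solder_spool: Bystander: spool of solder standing on its flange, 55 mm across, 38 high. Origin: centre of its underside.
- blue_tape: Bystander: roll of blue tape lying flat, 92 mm across, 19 high. Origin: centre of its underside.
- terminals: Bystander: green terminal block, 16x60x18 mm. Origin: centre of its underside.
Mind the look-alikes: they are no part of the job. Of the things shaped like the blue_plate, the blue one is meant.

How it is judged:
By the outcome, as a careful person would: the job done as asked, in the order asked, and still so for the second after the job is handed in, with the robot touching nothing.
Of blue_plate, green_plate, yellow_plate, red_plate only 3 to 4 are there at a start; the rules pass over those that are not, and their reading is None.
At some moment in a run one of red_plate may be knocked a few centimetres aside while the robot is not near it.
Once in a run the grip may slacken for a moment while it holds something.
It also fails if it takes over 210 s, if anything falls off the work surface, if the arm or the gripper's body presses on something with over 40 N, if the wrist force passes 120 N, or if a joint passes its speed limit or range.

### The arm

A 7-joint arm with a two-finger parallel gripper is mounted at the origin on a cart in front of the work surface, level with it; the furniture and walls round the work are solid. World frame = base frame: x ahead of the robot, y to its left, z up, the work surface at z = 0. Lengths are in m, angles in rad, forces in N, time in s.
With the tool pointing down it reaches from about 0.4 to 0.85 m from the base axis. Payload 6.9 kg.
Tool frame: the origin (TCP) lies midway between the tips of the shut fingers; the grasp point (between the pads) lies behind it (ctrl.pinch_z is the z of the grasp point in the tool frame, in m); z points along the fingers, y is the direction in which the jaws open and shut (so a half turn about z gives the same grasp; the last joint's range is limited). The gripper opens to 85 mm and grips with 20 to 120 N. Pads are 22 mm wide; open, the fingers measure 114 mm over their backs; the gripper's body (76 mm by 85 mm) begins 54 mm behind the grasp point. The pads swing forward as they close: fully open they stand 13 mm farther back than shut.
Start: joints at [1.212, 0.507, -0.238, 1.5, 0.126, 1.149, -0.155], TCP at [0.28, -0.559, 0.194] pointing down, gripper open.
Joint ranges: [-3.08, 3.08], [-0.24, 2.05], [-1.43, 1.35], [0, 2.5], [-1.52, 4.66], [0.17, 1.96], [-2.89, 2.89]. Speed limits (rad/s): [2.39, 2.39, 3.14, 3.14, 3.14, 3.14, 3.14].

### API

Orientations are given as a unit quaternion [w, x, y, z].
In Python, from station import ctrl, get_state, vision, ticket, models gives the robot as it stands. Calls block until the motion is done:
- ctrl.movep(position, orientation): joint-space move of the TCP to a pose.
- ctrl.movel(position, frame=None, max_speed=0.15): straight line of the TCP; frame=None keeps the orientation; max_speed is the mean speed in m/s.
- ctrl.set_joints(angles): joint-space move.
- ctrl.ungrasp() and ctrl.close_gripper(force=None): open the fingers fully, or close them until they stop; force is the grip in N (None keeps the last).
- ctrl.pause(seconds).
- ctrl.ik(position, orientation): joint angles nearest the present ones, or None.
- get_state(): the state.
- vision.grab_frame(name): name is "side" or "top"; returns (picture, depth): 400x640x3 uint8, blue, green, red; 400x640 float32, m along the optical axis (not along the pixel's ray), 0 where there is no reading.
- vision.camera_info(name): a dict with "mtx" (3x3 intrinsics, pixels), "R" (3x3) and "t" (3): a world point X has camera coordinates R X + t. Camera axes: x right, y down, z forward; pixel columns grow to the right and rows downward; lengths in m; the calibration is good to about 2 mm. A picture is of the moment at which its call begins. camera_info takes no time and is no camera call.
A pose or a line that the arm cannot do raises ctrl.Unreachable and nothing moves.
- ticket.close_job(): hands the job in, once; it reports no verdict.
Trained networks look in the newest picture that a camera, given by its name, has taken for a name from the list of things; names that differ only in an ending like _2 or _b are one class to them, and where a whole thing is asked for, a point or a joint stands for the part that bears it (a point fixed in the world has none). Each returns a list of dicts, best first, with "p" (0 to 1); they miss things now and then, are a little off and sometimes report something else, mostly with a low value. They report only what shows in the picture. A call takes as long as a camera call. They do not tell look-alikes from the thing itself.
- models.recognise(camera, target): "point" ([column, row] in pixels, amid what is visible of it).
- models.masks_of(camera, target): "mask" (400x640 bool, what is visible of it) and "point" ([column, row] in pixels, amid what is visible of it).
The state is a dict: "time": time; "qpos": joint angles; "qd": joint speeds; "tau": joint torques, N m; "tcp_pos": TCP position; "eef_rot": TCP orientation; "contact_force": force on the tool from outside, world axes, zero at the start; "wrist_torque": the same for the moment, N m; "width": finger opening in m.
Only numpy, scipy, OpenCV 4.12 (cv2) and the standard library are available. Lean on these libraries where they do the work, as an engineer would, in place of code of your own. Each camera call takes 0.05 s, during which the arm holds its last target.

## Working session

There is one attempt and no reset: what is moved stays moved. The work goes in short steps, each a Python script; the robot and the scene stay as the last script left them, time stands still between calls to the robot, and variables do not carry over. Pictures are saved under pics/ and viewed, and the job is handed in when it is done.

```bash
ls; mkdir -p pics; python3 - <<'E'
from station import ctrl,get_state,vision,ticket,models
import cv2,numpy as np
s=get_state(); print(s, ctrl.pinch_z)
for n in ("top","side"):
    p,d=vision.grab_frame(n); cv2.imwrite(f"pics/{n}0.png",p)
    c=vision.camera_info(n); print(n,c, -c["R"].T@c["t"])
E
```

```text
pics
{'time': 0.0, 'qpos': array([ 1.21249539,  0.50830373, -0.23753727,  1.50114017,  0.1256941 ,
        1.14891364, -0.15480583]), 'qd': array([ 1.39039849e-04,  4.44465809e-05, -3.54171065e-04, -1.06336343e-03,
       -1.95507037e-04,  5.39386644e-04,  4.68153647e-04]), 'tau': array([-7.04299182e-04, -6.20597005e+01, -2.18691118e+00, -2.49658477e+01,
        1.26789583e-02,  1.20117929e-02,  1.53949156e-05]), 'tcp_pos': array([ 0.27927151, -0.55848848,  0.19274882]), 'eef_rot': array([-8.60532257e-04,  9.73228598e-01,  2.29837567e-01, -2.18021695e-04]), 'contact_force': array([-0.39979703,  0.23753914, -0.07566873]), 'wrist_torque': array([-0.01498309, -0.02039632,  0.00861955]), 'width': 0.085213511095569} -0.0187
top {'mtx': array([[490.18369868,   0.        , 314.32659813],
       [  0.        , 490.18369868, 199.03589651],
       [  0.        ,   0.        ,   1.        ]]), 'R': array([[ 0.00841179, -0.99985782,  0.01461445],
       [-0.99557782, -0.00974146, -0.09343399],
       [ 0.09356307, -0.01376388, -0.99551821]]), 't': array([0.00724794, 0.53886792, 1.45370993])} [0.40041042 0.03250495 1.49743736]
side {'mtx': array([[412.11010762,   0.        , 314.4823572 ],
       [  0.        , 412.11010762, 199.5397457 ],
       [  0.        ,   0.        ,   1.        ]]), 'R': array([[-0.81692339, -0.5767396 , -0.00275746],
       [-0.21099894,  0.30331245, -0.92923679],
       [ 0.53676403, -0.75853345, -0.36947448]]), 't': array([0.46019089, 0.14225979, 0.78418975])} [-0.01496748  0.8170953   0.42320008]
```

View pics/top0.png

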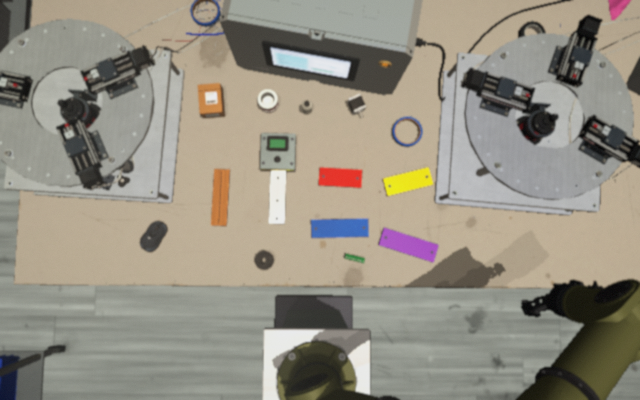

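View pics/side0.png

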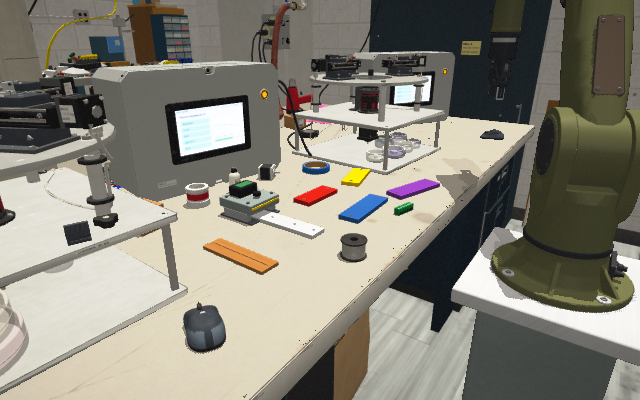

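```bash
cat > h.py <<'E'
from station import ctrl,get_state,vision,ticket,models
import cv2,numpy as np
from scipy.spatial.transform import Rotation as Rn
C={n:vision.camera_info(n) for n in ("top","side")}
def px2w(cam,u,v,z):
    c=C[cam]; d=c["R"].T@np.linalg.inv(c["mtx"])@np.array([u,v,1.0]); o=-c["R"].T@c["t"]
    return o+d*(z-o[2])/d[2]
def w2px(cam,X):
    c=C[cam]; p=(c["R"]@np.atleast_2d(X).T).T+c["t"]; p=p@c["mtx"].T; return p[:,:2]/p[:,2:]
E
python3 - <<'E'
from h import *
p=cv2.imread("pics/top0.png")
c=p[120:280,190:450]; cv2.imwrite("pics/crop0.png",cv2.resize(c,None,fx=3,fy=3,interpolation=cv2.INTER_CUBIC))
for n,u,v,z in [("gaugefront",278,170,.01),("railstart",278,223,.01),("block",221,197,.008),("red",341,177,.012),("yel",408,181,.012),("blue",340,228,.012),("purple",408,245,.012)]:
    print(n,px2w("top",u,v,z).round(3), cv2.cvtColor(p[v:v+1,u+4:u+5],cv2.COLOR_BGR2HSV).ravel())
E
```

```text
gaugefront [0.628 0.124 0.01 ] [ 26  38 212]
railstart [0.466 0.121 0.01 ] [ 20  11 211]
block [0.544 0.296 0.008] [ 13 170 195]
red [ 0.609 -0.069  0.012] [  2 206 231]
yel [ 0.598 -0.275  0.012] [ 29 222 237]
blue [ 0.453 -0.067  0.012] [109 170 188]
purple [ 0.403 -0.273  0.012] [143 143 195]
```

View pics/crop0.png

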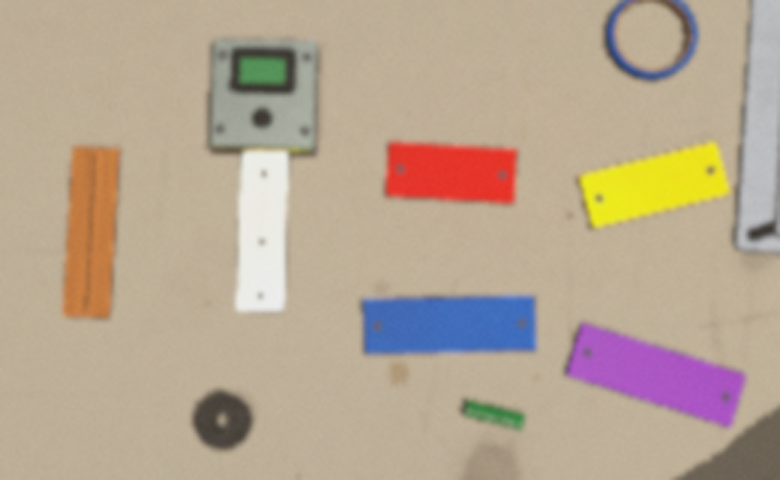

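```bash
cat >> h.py <<'E'
RANGE={"blue":((100,110,90),(120,255,255)),"yellow":((25,150,120),(35,255,255)),"red":((0,150,120),(6,255,255)),
 "green":((40,120,80),(85,255,255)),"block":((8,120,120),(18,255,255)),"rail":((0,0,195),(180,30,255))}
DIM={"blue":(.174,.056,.012),"green":(.160,.056,.012),"yellow":(.146,.056,.012),"red":(.132,.056,.012),"block":(.174,.048,.008),"rail":(.160,.048,.010)}
def segs(img,name):
    hsv=cv2.cvtColor(img,cv2.COLOR_BGR2HSV); m=cv2.inRange(hsv,*[np.array(a) for a in RANGE[name]])
    if name=="rail":
        m[:, :262]=0; m[:,295:]=0; m[:165]=0; m[235:]=0
    elif name=="block": m[:,:190]=0; m[:,250:]=0; m[:150]=0; m=cv2.morphologyEx(m,cv2.MORPH_CLOSE,np.ones((3,3),np.uint8))
    n,l,st,ce=cv2.connectedComponentsWithStats(m)
    return [(l==i) for i in np.argsort(-st[:,4]) if i and st[i,4]>150]
def mom(mask):
    M=cv2.moments(mask.astype(np.uint8) if mask.dtype==bool else mask,True)
    return np.array([M["m10"]/M["m00"],M["m01"]/M["m00"],.5*np.arctan2(2*M["mu11"],M["mu20"]-M["mu02"]),M["m00"]])
S=8
def hullm(name,x,y,yaw,z0,cam="top"):
    L,W,H=DIM[name]
    P=np.array([[a*L/2,b*W/2,c] for a in(-1,1) for b in(-1,1) for c in(0,H)])
    P[:,:2]=P[:,:2]@np.array([[np.cos(yaw),np.sin(yaw)],[-np.sin(yaw),np.cos(yaw)]]); P+=[x,y,z0]
    q=w2px(cam,P).astype(np.float32); h=cv2.convexHull(q)[:,0]
    M=cv2.moments(h)
    return np.array([M["m10"]/M["m00"],M["m01"]/M["m00"],.5*np.arctan2(2*M["mu11"],M["mu20"]-M["mu02"]),M["m00"]])
def fit(name,mask,z0=0.):
    o=mom(mask)
    p=px2w("top",o[0],o[1],z0+DIM[name][2]); x,y=p[:2]
    a=px2w("top",o[0]+20*np.cos(o[2]),o[1]+20*np.sin(o[2]),p[2])-p; yaw=np.arctan2(a[1],a[0])
    for _ in range(6):
        e=hullm(name,x,y,yaw,z0)
        d=px2w("top",o[0],o[1],p[2])-px2w("top",e[0],e[1],p[2]); x+=d[0]; y+=d[1]
        da=(o[2]-e[2]+np.pi/2)%np.pi-np.pi/2; yaw-=da
    yaw=(yaw+np.pi/2)%np.pi-np.pi/2
    return np.array([x,y,yaw,o[3]/e[3]])
E
python3 - <<'E'
from h import *
p=cv2.imread("pics/top0.png")
for n in RANGE:
    for m in segs(p,n)[:3]:
        f=fit(n,m); o=mom(m); print(n,f.round(4),"yawdeg",np.degrees(f[2]).round(2),o.round(2))
E
```

```text
blue [ 0.4536 -0.0653 -1.5385  0.8876] yawdeg -88.15 [ 3.3955e+02  2.2772e+02 -2.0000e-02  9.4600e+02]
yellow [ 0.5983 -0.2737 -1.3153  0.9519] yawdeg -75.36 [ 4.0736e+02  1.8123e+02 -2.4000e-01  8.4300e+02]
red [ 0.6089 -0.0661  1.5265  0.9228] yawdeg 87.46 [3.3996e+02 1.7714e+02 6.0000e-02 7.4200e+02]
block [ 0.5447  0.3003 -0.0301  0.9383] yawdeg -1.72 [219.84 196.96  -1.51 868.  ]
rail [ 0.5455  0.1264 -0.0158  1.0297] yawdeg -0.9 [276.84 197.17  -1.54 860.  ]
```

```bash
cat >> h.py <<'E'
def sides(img,name,mask,z,frac=.8):
    """subpixel long-side edges along mask's long axis -> world lines -> centre offset, yaw"""
    g=img.astype(np.float32); o=mom(mask); th=o[2]; ax=np.array([np.cos(th),np.sin(th)]); nr=np.array([-ax[1],ax[0]])
    L,W,H=DIM[name]; sc=490/ (C["top"]["t"][2]-.03)
    col=np.median(img[cv2.erode(mask.astype(np.uint8),np.ones((3,3)))>0],axis=0)
    out=[]
    for s in (-1,1):
        pts=[]
        for a in np.linspace(-frac/2,frac/2,40)*L*sc:
            t=np.arange(0,W/2*sc+5,.1); q=o[:2]+a*ax+np.outer(s*t,nr)
            v=cv2.remap(g,q[:,0].astype(np.float32)[None],q[:,1].astype(np.float32)[None],cv2.INTER_LINEAR)[0]
            bg=v[-10:].mean(0); d=col-bg; al=(v-bg)@d/(d@d)
            i=np.where((al[:-1]>=.5)&(al[1:]<.5)&(t[:-1]>W/2*sc-3.5))[0]
            if len(i): pts.append(q[i[0]])
        w=np.array([px2w("top",*p,z)[:2] for p in pts]).astype(np.float32)
        l=cv2.fitLine(w,cv2.DIST_HUBER,0,.01,.01).ravel(); out.append(l)
    return out
def sidesfit(img,name,mask,z):
    a,b=sides(img,name,mask,z); 
    if a[:2]@b[:2]<0: b[:2]*=-1
    d=a[:2]+b[:2]; d/=np.linalg.norm(d); n=np.array([-d[1],d[0]])
    c=(a[2:]+b[2:])/2
    yaws=[(np.degrees(np.arctan2(l[1],l[0]))+90)%180-90 for l in (a,b)]
    return c,np.round(yaws,2),abs(n@(a[2:]-b[2:]))
E
python3 - <<'E'
from h import *
p=cv2.imread("pics/top0.png")
for n in ("blue","yellow","red","block","rail"):
    print(n,sidesfit(p,n,segs(p,n)[0],DIM[n][2]))
E
```

```text
blue (array([ 0.453469  , -0.06614286], dtype=float32), array([-88.58, -88.23], dtype=float32), np.float32(0.05497701))
yellow (array([ 0.5985149, -0.2751336], dtype=float32), array([-75.5 , -75.37], dtype=float32), np.float32(0.054845665))
red (array([ 0.607811  , -0.07102173], dtype=float32), array([87.21, 87.34], dtype=float32), np.float32(0.05542252))
block (array([0.54588157, 0.2991851 ], dtype=float32), array([-1.69, -1.89], dtype=float32), np.float32(0.048974637))
rail (array([0.54418314, 0.12561232], dtype=float32), array([-0.75, -1.01], dtype=float32), np.float32(0.047040563))
```

```bash
cat >> h.py <<'E'
def quat(a):
    R=np.column_stack([[np.cos(a),np.sin(a),0],[np.sin(a),-np.cos(a),0],[0,0,-1]])
    x,y,z,w=Rn.from_matrix(R).as_quat(); return np.array([w,x,y,z])
GY=np.radians(-0.9); GO=np.array([0.5655,0.1260])
BY=np.radians(-1.75); BO=np.array([0.5450,0.2995])
def g2w(gx,gy=0.): 
    return GO+np.array([np.cos(GY)*gx-np.sin(GY)*gy, np.sin(GY)*gx+np.cos(GY)*gy])
E
python3 - <<'E'
from h import *
d=np.degrees
def t(n,xy,z,a):
    q=ctrl.ik([*xy,z],quat(a)); print(n,d(a).round(1),None if q is None else q.round(2))
for k in (0,np.pi):
    t("blue",(.4535,-.066),0.,np.radians(-88.4)+k)
    t("yel",(.598,-.25),0.,np.radians(-75.4)+k)
    t("red",(.608,-.068),0.,np.radians(87.3)+k)
    t("railA",g2w(-55),.01,GY+k) if 0 else t("railA",g2w(-.055),.01,GY+k)
    t("railB",g2w(.03),.01,GY+k)
    t("block",BO,.01,BY+k)
E
```

```text
blue -88.4 [-0.03  0.54  0.17  2.17 -0.2   0.45 -2.81]
yel -75.4 [ 0.25  0.74  0.19  1.66 -0.18  0.76 -2.36]
red 87.3 [ 0.4   0.74 -0.55  1.75  0.52  0.8  -0.45]
railA -0.9 [-0.09  0.59 -0.31  1.98  0.3   0.61 -2.18]
railB -0.9 [-0.08  0.68 -0.27  1.76  0.25  0.74 -2.07]
block -1.8 [-0.33  0.7  -0.35  1.72  0.32  0.77 -2.44]
blue 91.6 [ 0.44  0.57 -0.51  2.16  0.54  0.54 -0.45]
yel 104.6 [ 0.63  0.77 -0.48  1.65  0.45  0.83  0.22]
red 267.3 [-0.51  1.01  1.15  1.77 -1.04  1.11 -2.18]
railA 179.1 [ 0.25  0.72 -0.87  1.98  0.76  0.81  0.5 ]
railB 179.1 [ 0.28  0.84 -0.93  1.75  0.8   0.98  0.58]
block 178.2 [-0.09  0.8  -0.79  1.72  0.69  0.93  0.38]
```

```bash
cat >> h.py <<'E'
def st(msg=""):
    s=get_state(); print(msg,"t%.1f"%s["time"],"tcp",s["tcp_pos"].round(4),"F",s["contact_force"].round(2),"M",s["wrist_torque"].round(2),"w %.4f"%s["width"],"yaw %.2f"%np.degrees(yawof(s)),"q",s["qpos"].round(2)); return s
def yawof(s):
    w,x,y,z=s["eef_rot"]; R=Rn.from_quat([x,y,z,w]).as_matrix(); return np.arctan2(R[1,0],R[0,0])
def pick(xy,a,off,z=0.0,force=60):
    p=np.array(xy)+off*np.array([np.cos(a),np.sin(a)])
    ctrl.movep([*p,.12],quat(a)); st("above")
    ctrl.movel([*p,z+.02]); ctrl.movel([*p,z],max_speed=.05); st("down")
    ctrl.close_gripper(force=force); st("closed")
E
python3 - <<'E'
from h import *
a=np.radians(91.6)
ctrl.ungrasp()
pick((.4535,-.0658),a,.012)
p,d=vision.grab_frame("side"); cv2.imwrite("pics/s1.png",p[130:300,250:500].repeat(3,0).repeat(3,1))
p,d=vision.grab_frame("top"); cv2.imwrite("pics/t1.png",p)
E
```

```text
above t2.3 tcp [ 0.4534 -0.055   0.12  ] F [0.59 0.16 0.59] M [ 0.04  0.01 -0.  ] w 0.0855 yaw 91.45 q [ 0.57  0.39 -0.69  2.03  0.33  0.83 -0.29]
down t3.6 tcp [ 4.53e-01 -5.37e-02 -2.00e-04] F [ 1.06  0.44 -0.8 ] M [ 0.08 -0.02  0.01] w 0.0855 yaw 91.61 q [ 0.42  0.57 -0.52  2.17  0.55  0.54 -0.49]
closed t4.4 tcp [ 0.4531 -0.0538  0.    ] F [-0.85 -0.2   0.61] M [ 0.02 -0.   -0.03] w 0.0002 yaw 91.60 q [ 0.42  0.57 -0.52  2.17  0.55  0.54 -0.49]
```

View pics/s1.png

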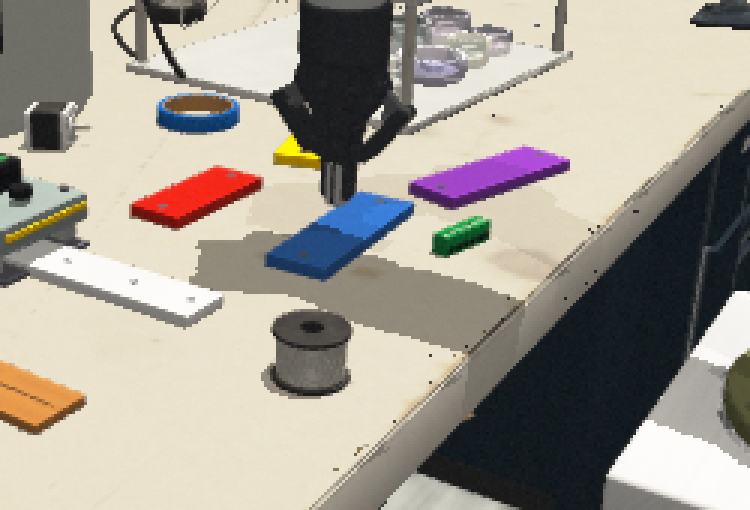

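View pics/t1.png

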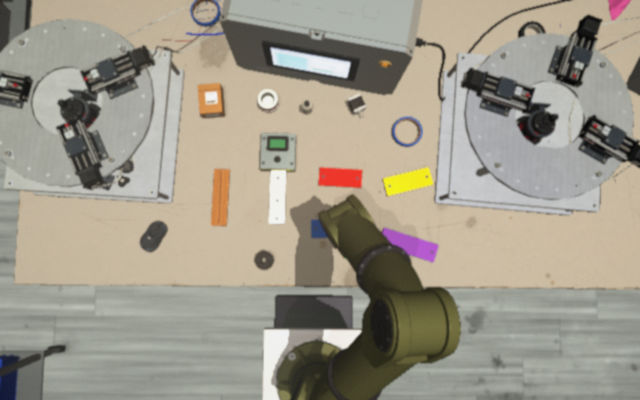

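```bash
python3 - <<'E'
from h import *
s=get_state()
tp=s["tcp_pos"]
pr=lambda X:(w2px("side",X)[0]-[250,130])*3
print("tcp",pr(tp), "15mm up",pr(tp+[0,0,.015]))
a=np.radians(91.6)
for x,y in ((.4535,-.0658),):
    for i in(-1,1):
        for j in (-1,1):
            print(i,j,pr(np.array([x+i*.087*np.cos(a)-j*.028*np.sin(a),y+i*.087*np.sin(a)+j*.028*np.cos(a),.012])))
E
```

```text
tcp [333.54173695 243.73063625] 15mm up [334.22422699 227.69787208]
-1 -1 [356.70323945 190.31608007]
-1 1 [412.09201161 202.29561267]
1 -1 [261.48231868 253.07366899]
1 1 [321.61584521 268.50592094]
```

```bash
python3 - <<'E'
from h import *
for z in (0,.012,.04): print(z,px2w("side",250+340/3,130+203/3,z).round(3))
ctrl.pause(.2); st()
p,d=vision.grab_frame("side"); cv2.imwrite("pics/s2.png",cv2.resize(p[140:240,300:420],None,fx=6,fy=6,interpolation=cv2.INTER_CUBIC))
for n in("top","side"):
    p,d=vision.grab_frame(n)
    dd=d.copy()
p,d=vision.grab_frame("side")
# 3D of pixels near fingers
c=C["side"]
def P(u,v):
    z=d[v,u]; return (c["R"].T@(np.linalg.inv(c["mtx"])@[u,v,1]*z-c["t"])).round(3)
for v in range(165,206,3): print(v,P(362,v),P(365,v))
E
```

```text
0 [ 0.495 -0.142 -0.   ]
0.012 [ 0.481 -0.115  0.012]
0.04 [ 0.447 -0.051  0.04 ]
 t4.7 tcp [ 0.4532 -0.0538 -0.    ] F [-0.34 -0.35 -0.63] M [ 0.02 -0.03  0.04] w -0.0001 yaw 91.60 q [ 0.42  0.57 -0.52  2.17  0.55  0.54 -0.49]
165 [ 0.45  -0.041  0.129] [ 0.44  -0.039  0.131]
168 [ 0.451 -0.044  0.12 ] [ 0.438 -0.036  0.124]
171 [ 0.448 -0.04   0.114] [ 0.438 -0.036  0.117]
174 [ 0.446 -0.037  0.107] [ 0.439 -0.04   0.108]
177 [ 0.448 -0.04   0.098] [ 0.442 -0.045  0.098]
180 [ 0.45  -0.045  0.089] [ 0.439 -0.041  0.092]
183 [ 0.448 -0.042  0.082] [ 0.44  -0.043  0.083]
186 [ 0.448 -0.043  0.074] [ 0.443 -0.049  0.073]
189 [ 0.449 -0.045  0.065] [ 0.44  -0.045  0.067]
192 [ 0.449 -0.045  0.057] [ 0.441 -0.047  0.058]
195 [ 0.447 -0.044  0.05 ] [ 0.441 -0.047  0.05 ]
198 [ 0.448 -0.045  0.041] [ 0.477 -0.116  0.012]
201 [ 0.469 -0.086  0.014] [ 0.464 -0.093  0.013]
204 [ 0.46  -0.07   0.013] [ 0.453 -0.072  0.014]
```

View pics/s2.png

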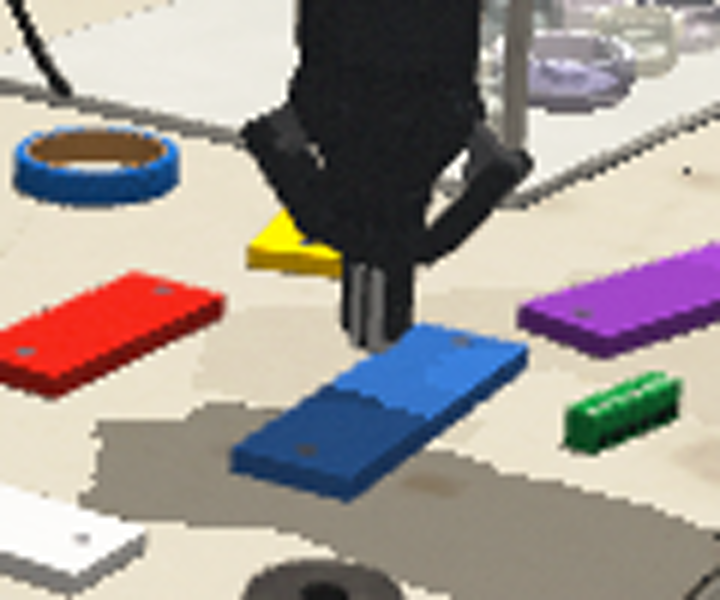

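```bash
python3 - <<'E'
from h import *
ctrl.movel([.4532,-.0538,.03]); ctrl.movel([.53,-.0538,.03]); ctrl.movel([.53,-.0538,-.025]); 
ctrl.pause(.2); f0=get_state()["contact_force"][2]; print(f0)
z=-.025
while z>-.05:
    z-=.001; ctrl.movel([.53,-.0538,z],max_speed=.02); s=get_state()
    print(round(z,4),s["tcp_pos"][2].round(4),(s["contact_force"]).round(2))
    if s["contact_force"][2]-f0>4: break
ctrl.movel([.53,-.0538,z+.01]);st()
E
```

```text
-0.2398087504630816
-0.026 -0.0258 [-0.07 -0.34  0.26]
-0.027 -0.0271 [0.78 0.09 0.79]
-0.028 -0.0281 [-0.6  -0.03  0.97]
-0.029 -0.0291 [ 0.25  0.45 -0.04]
-0.03 -0.0301 [-0.68  0.18  0.05]
-0.031 -0.0311 [-0.29 -0.83  0.05]
-0.032 -0.0321 [ 0.65 -0.35 -0.42]
-0.033 -0.0331 [-0.55  0.5   0.19]
-0.034 -0.0341 [-0.04 -0.3   0.59]
-0.035 -0.0351 [ 0.61  1.11 -0.33]
-0.036 -0.0361 [-0.85 -0.44 -0.25]
-0.037 -0.0371 [ 0.17  0.09 -0.37]
-0.038 -0.0376 [-1.7   0.53  5.32]
 t10.1 tcp [ 0.5305 -0.0538 -0.0276] F [ 0.24 -0.14  0.63] M [ 0.02 -0.02 -0.04] w 0.0002 yaw 91.59 q [ 0.38  0.69 -0.5   1.99  0.57  0.6  -0.48]
```

```bash
sed -i 's/p=np.array(xy)+off/z-=.0375; p=np.array(xy)+off/' h.py; python3 - <<'E'
from h import *
a=np.radians(91.6)
s=get_state(); ctrl.movel([.53,-.0538,.04]); ctrl.ungrasp()
pick((.4535,-.0658),a,.012,z=-.001)
p,d=vision.grab_frame("side"); cv2.imwrite("pics/s3.png",cv2.resize(p[140:240,300:420],None,fx=6,fy=6,interpolation=cv2.INTER_CUBIC))
E
```

```text
above t12.0 tcp [ 0.4535 -0.0543  0.1207] F [-0.18 -0.38  1.33] M [-0.01 -0.02  0.05] w 0.0855 yaw 91.57 q [ 0.57  0.39 -0.7   2.03  0.34  0.83 -0.29]
down t13.7 tcp [ 0.453  -0.0537 -0.0387] F [ 0.59  0.15 -0.49] M [ 0.02 -0.05  0.02] w 0.0857 yaw 91.62 q [ 0.36  0.64 -0.44  2.19  0.64  0.44 -0.57]
closed t14.1 tcp [ 0.4533 -0.0538 -0.0379] F [-1.4   0.51  8.01] M [ 0.12  0.43 -0.03] w 0.0539 yaw 91.60 q [ 0.36  0.63 -0.44  2.19  0.64  0.44 -0.57]
```

View pics/s3.png

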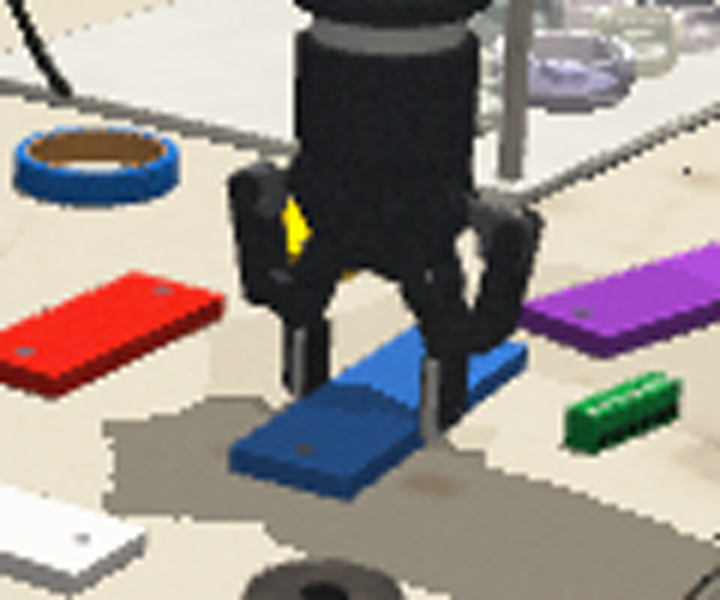

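```bash
python3 - <<'E'
from h import *
ctrl.movel([.453,-.0538,.0],max_speed=.1); st("lift")
ctrl.movel([.453,-.0538,.06]); st()
q=ctrl.ik([*g2w(-.056),.06],quat(GY+np.pi)); print(q.round(2))
ctrl.movep([*g2w(-.056),.06],quat(GY+np.pi)); ctrl.pause(.2); st("over rail")
ctrl.movel([*g2w(-.056),-.015],max_speed=.1); ctrl.pause(.2); st()
p,d=vision.grab_frame("side"); cv2.imwrite("pics/s4.png",cv2.resize(p[120:260,200:380],None,fx=4.4,fy=4.4,interpolation=cv2.INTER_CUBIC))
p,d=vision.grab_frame("top"); cv2.imwrite("pics/t4.png",p)
E
```

```text
lift t14.6 tcp [ 4.53e-01 -5.41e-02 -1.00e-04] F [ 0.25 -0.21 -2.13] M [-0.03 -0.01  0.03] w 0.0539 yaw 91.57 q [ 0.43  0.57 -0.53  2.17  0.56  0.54 -0.5 ]
 t15.2 tcp [ 0.4526 -0.0541  0.0593] F [ 0.18  0.7  -2.43] M [ 0.06 -0.01 -0.03] w 0.0544 yaw 91.58 q [ 0.51  0.48 -0.63  2.11  0.45  0.69 -0.39]
[ 0.35  0.7  -1.04  1.93  0.74  0.96  0.5 ]
over rail t16.2 tcp [0.5094 0.1253 0.0597] F [ 0.89  0.24 -2.64] M [ 0.01  0.06 -0.05] w 0.0540 yaw 178.92 q [ 0.35  0.7  -1.04  1.93  0.74  0.96  0.5 ]
 t17.4 tcp [ 0.5099  0.127  -0.0144] F [ 0.86 -0.71 -2.31] M [ 0.04  0.06 -0.03] w 0.0543 yaw 179.09 q [ 0.28  0.79 -0.93  2.    0.89  0.83  0.38]
```

View pics/s4.png

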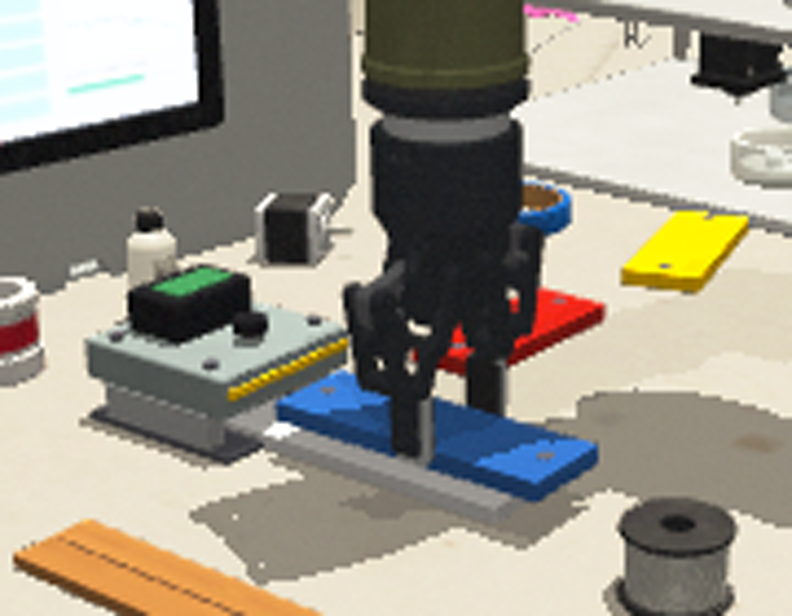

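View pics/t4.png

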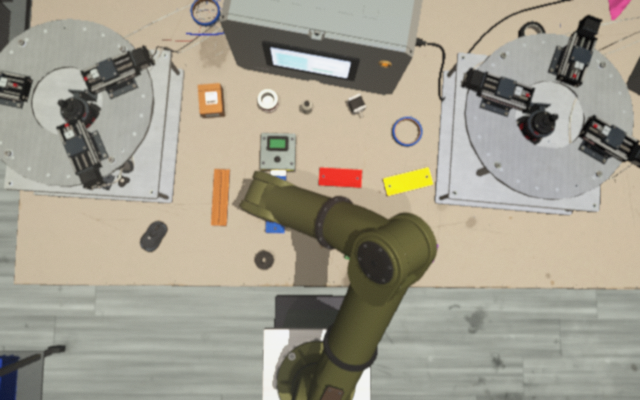

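```bash
cat >> h.py <<'E'
def avgF(n=6,dt=.02):
    F=[]
    for _ in range(n): ctrl.pause(dt); F.append(get_state()["contact_force"])
    return np.mean(F,0)
def lower(xy,z0,zmin,dF=1.5,step=.001,fr=None):
    f0=avgF(); z=z0; print("base",f0.round(2))
    while z>zmin:
        z-=step; ctrl.movel([*xy,z],max_speed=.02); f=avgF(4)
        if f[2]-f0[2]>dF: break
    print("lowered z",round(z,4),"tcp",get_state()["tcp_pos"].round(4),"dF",(f-f0).round(2),"w",get_state()["width"].round(4)); return z
E
python3 - <<'E'
from h import *
ctrl.movel([*g2w(-.056),-.0235],max_speed=.05)
z=lower(g2w(-.056),-.0235,-.034); st()
E
```

```text
base [ 0.37  0.06 -1.86]Traceback (most recent call last):
  File "<stdin>", line 3, in <module>
  File "h.py", line 90, in lower
    print("lowered z",round(z,4),"tcp",get_state()["tcp_pos"].round(4),"dF",(f-f0).round(2),"w",get_state()["width"].round(4)); return z
                                                                                                ^^^^^^^^^^^^^^^^^^^^^^^^^^
AttributeError: 'float' object has no attribute 'round'
```

```bash
sed -i 's/get_state()\["width"\].round(4))/round(get_state()["width"],4))/' h.py; python3 - <<'E'
from h import *
s=st(); print(avgF(10))
E
```

```text
t19.4 tcp [ 0.5096  0.1269 -0.0278] F [-2.53 -0.97  7.51] M [-0.23  0.45 -0.02] w 0.0541 yaw 179.10 q [ 0.27  0.81 -0.91  2.01  0.91  0.81  0.36]
[-2.04379296 -1.3685759   6.90251512]
```

```bash
cat >> h.py <<'E'
def relax(xy,z,target=-1.0,step=.0002):
    f=avgF()
    for _ in range(12):
        if f[2]<target: break
        z+=step; ctrl.movel([*xy,z],max_speed=.02); f=avgF()
    print("relaxed z",round(z,5),f.round(2)); return z
E
python3 - <<'E'
from h import *
z=relax(g2w(-.056),-.0285,target=0.5); st()
E
```

```text
relaxed z -0.0275 [ 0.43  0.1  -1.99]
 t21.5 tcp [ 0.5094  0.1268 -0.0277] F [-0.14  0.06 -1.64] M [-0.   -0.04 -0.  ] w 0.0544 yaw 179.10 q [ 0.27  0.81 -0.91  2.01  0.91  0.81  0.36]
```

```bash
cat >> h.py <<'E'
def probe(g0,gmax,z,fstop=9.0,fine=.0005):
    """advance along gauge x in steps until push force says hard stop"""
    ex=np.array([np.cos(GY),np.sin(GY),0]); f0=avgF(10); g=g0; log=[]; print("base",f0.round(2)); touched=False
    while g<gmax:
        g+= fine if touched else .001
        ctrl.movel([*g2w(g),z],max_speed=.03); f=avgF(4)-f0; push=-f@ex; log.append((round(g,4),round(push,1),round(f[2],1),round(f[1],1),round(get_state()["tcp_pos"][0],4)))
        if push>1.3: touched=True
        if push>fstop: break
    for l in log: print(l)
    return g,f0
E
python3 - <<'E'
from h import *
z=-.0277
ctrl.movel([*g2w(-.017),z],max_speed=.08); st("at")
g,f0=probe(-.017,.018,z)
st()
open("f0.txt","w").write(repr((g,list(f0))))
E
```

```text
at t22.1 tcp [ 0.5483  0.1264 -0.0277] F [ 0.5   0.54 -1.09] M [ 0.01 -0.09 -0.01] w 0.0541 yaw 179.11 q [ 0.27  0.84 -0.92  1.91  0.89  0.87  0.44]
base [-0.07 -0.34 -1.88]
(-0.016, np.float64(-0.2), np.float64(-0.3), np.float64(0.5), np.float64(0.5494))
(-0.015, np.float64(-0.2), np.float64(-0.4), np.float64(0.5), np.float64(0.5506))
(-0.014, np.float64(-0.2), np.float64(0.2), np.float64(0.4), np.float64(0.5516))
(-0.013, np.float64(-0.7), np.float64(-0.1), np.float64(0.2), np.float64(0.5526))
(-0.012, np.float64(-0.3), np.float64(0.1), np.float64(0.7), np.float64(0.5535))
(-0.011, np.float64(-0.2), np.float64(0.5), np.float64(0.8), np.float64(0.5546))
(-0.01, np.float64(-0.2), np.float64(-0.4), np.float64(0.4), np.float64(0.5556))
(-0.009, np.float64(-0.3), np.float64(0.1), np.float64(0.5), np.float64(0.5566))
(-0.008, np.float64(-0.1), np.float64(-0.0), np.float64(0.6), np.float64(0.5576))
(-0.007, np.float64(-0.3), np.float64(-0.3), np.float64(0.8), np.float64(0.5585))
(-0.006, np.float64(1.8), np.float64(0.6), np.float64(-0.1), np.float64(0.5592))
(-0.0055, np.float64(4.0), np.
[... 470 characters left out ...]
float64(6.9), np.float64(4.8), np.float64(-0.1), np.float64(0.5622))
(-0.002, np.float64(7.4), np.float64(4.9), np.float64(-0.4), np.float64(0.5625))
(-0.0015, np.float64(8.1), np.float64(5.2), np.float64(-0.0), np.float64(0.5629))
(-0.001, np.float64(7.8), np.float64(6.0), np.float64(-0.3), np.float64(0.5632))
(-0.0005, np.float64(8.8), np.float64(6.0), np.float64(-0.2), np.float64(0.5635))
(0.0, np.float64(8.9), np.float64(6.5), np.float64(-0.8), np.float64(0.5638))
(0.0005, np.float64(9.6), np.float64(7.1), np.float64(-0.7), np.float64(0.5642))
 t29.9 tcp [ 0.5642  0.126  -0.0278] F [-9.34 -0.98  5.21] M [-0.07  2.08  0.08] w 0.0541 yaw 179.14 q [ 0.27  0.86 -0.92  1.86  0.88  0.89  0.47]
```

```bash
cat >> h.py <<'E'
def push(g,f0,z,n=10,fstop=10.5,fz=2.0,step=.0005):
    ex=np.array([np.cos(GY),np.sin(GY),0])
    for _ in range(n):
        f=avgF(4)-f0
        if f[2]>fz: z+=.0002
        g+=step; ctrl.movel([*g2w(g),z],max_speed=.03); f=avgF(5)-f0; p=-f@ex; s=get_state()
        print(round(g,4),round(z,4),"push",round(p,2),"fz",round(f[2],2),"tcp",s["tcp_pos"].round(4),"w",round(s["width"],4))
        if p>fstop: break
    return g,z
E
python3 - <<'E'
from h import *
g,f0=eval(open("f0.txt").read()); f0=np.array(f0)
for z in (-.0274,-.0271):
    ctrl.movel([*g2w(g),z],max_speed=.02); f=avgF(6)-f0; print(z,f.round(2),get_state()["tcp_pos"].round(4))
g,z=push(g,f0,z,n=6)
open("f0.txt","w").write(repr((g,list(f0),z)))
E
```

```text
-0.0274 [-7.73  0.25  2.63] [ 0.5648  0.126  -0.0277]
-0.0271 [-6.29  0.78  0.41] [ 0.5649  0.1259 -0.0276]
0.001 -0.0271 push 6.66 fz 0.65 tcp [ 0.5651  0.1259 -0.0277] w 0.0539
0.0015 -0.0271 push 8.24 fz 1.16 tcp [ 0.5651  0.1259 -0.0277] w 0.0544
0.002 -0.0271 push 9.92 fz 3.11 tcp [ 0.5651  0.1259 -0.0277] w 0.0542
0.0025 -0.0269 push 11.09 fz 2.12 tcp [ 0.5651  0.1259 -0.0277] w 0.0544
```

```bash
python3 - <<'E'
from h import *
g,f0,z=eval(open("f0.txt").read()); f0=np.array(f0)
ctrl.movel([*g2w(.002),z],max_speed=.02); st("hold0"); ctrl.pause(2.4); s=st("hold1"); print((avgF()-f0).round(2))
p,d=vision.grab_frame("side"); cv2.imwrite("pics/s5.png",cv2.resize(p[120:260,200:380],None,fx=4.4,fy=4.4,interpolation=cv2.INTER_CUBIC))
E
```

```text
hold0 t32.4 tcp [ 0.5651  0.1259 -0.0277] F [-9.76  0.02 -0.86] M [0.11 1.99 0.05] w 0.0539 yaw 179.15 q [ 0.27  0.86 -0.92  1.86  0.88  0.9   0.47]
hold1 t34.8 tcp [ 0.5651  0.1259 -0.0277] F [-9.    0.79 -1.7 ] M [0.16 2.   0.1 ] w 0.0540 yaw 179.15 q [ 0.27  0.86 -0.92  1.86  0.88  0.9   0.47]
[-9.21  0.83  0.69]
```

View pics/s5.png

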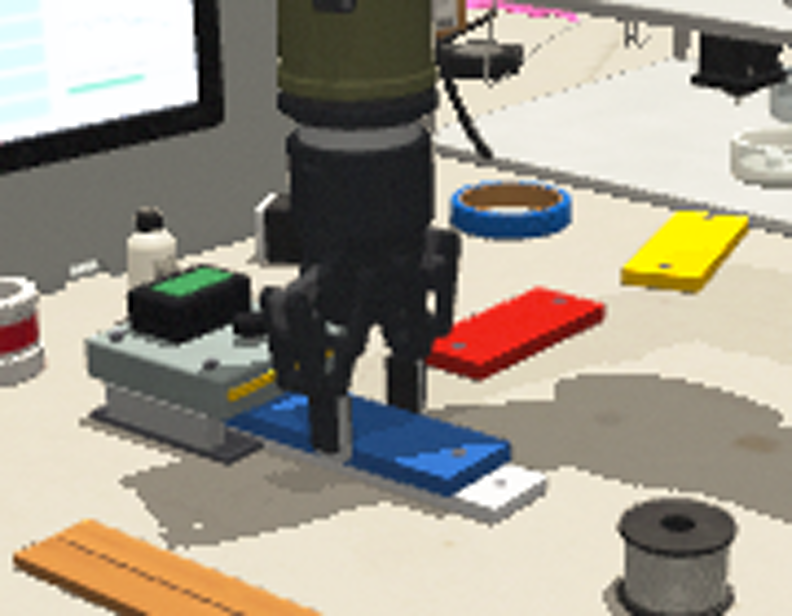

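```bash
cat >> h.py <<'E'
def b2w(bx,by=0.): return BO+np.array([np.cos(BY)*bx-np.sin(BY)*by, np.sin(BY)*bx+np.cos(BY)*by])
E
python3 - <<'E'
from h import *
ctrl.movel([*g2w(-.006),-.0275],max_speed=.03)
ctrl.movel([*g2w(-.056),-.0275],max_speed=.1); st("out")
ctrl.movel([*g2w(-.056),.03],max_speed=.12); st("up")
ctrl.movep([*b2w(-.012),.03],quat(BY+np.pi)); ctrl.pause(.2); st("over block")
ctrl.movel([*b2w(-.012),-.022],max_speed=.1)
z=lower(b2w(-.012),-.022,-.033,dF=1.5,step=.0005); st()
p,d=vision.grab_frame("side"); cv2.imwrite("pics/s6.png",cv2.resize(p[160:300,160:340],None,fx=4.4,fy=4.4,interpolation=cv2.INTER_CUBIC))
E
```

```text
out t36.0 tcp [ 0.5108  0.127  -0.0272] F [ 0.31 -0.69 -2.3 ] M [-0.04  0.05  0.05] w 0.0539 yaw 179.07 q [ 0.27  0.81 -0.91  2.    0.91  0.81  0.36]
up t36.7 tcp [0.5096 0.1264 0.0297] F [-0.02  0.21 -2.  ] M [ 0.01 -0.01 -0.  ] w 0.0539 yaw 179.06 q [ 0.32  0.73 -1.    1.96  0.8   0.9   0.46]
over block t37.6 tcp [0.5334 0.2981 0.0296] F [ 0.5   0.65 -2.94] M [0.01 0.05 0.03] w 0.0539 yaw 178.14 q [-0.02  0.82 -0.95  1.73  0.77  1.02  0.28]
base [-0.06  0.08 -1.49]
lowered z -0.03 tcp [ 0.5331  0.2999 -0.0297] dF [-0.62 -0.96  3.83] w 0.054
 t43.4 tcp [ 0.5331  0.2999 -0.0297] F [-0.97 -1.19  2.62] M [-0.19  0.22  0.  ] w 0.0540 yaw 178.25 q [-0.05  0.89 -0.89  1.77  0.86  0.92  0.22]
```

View pics/s6.png

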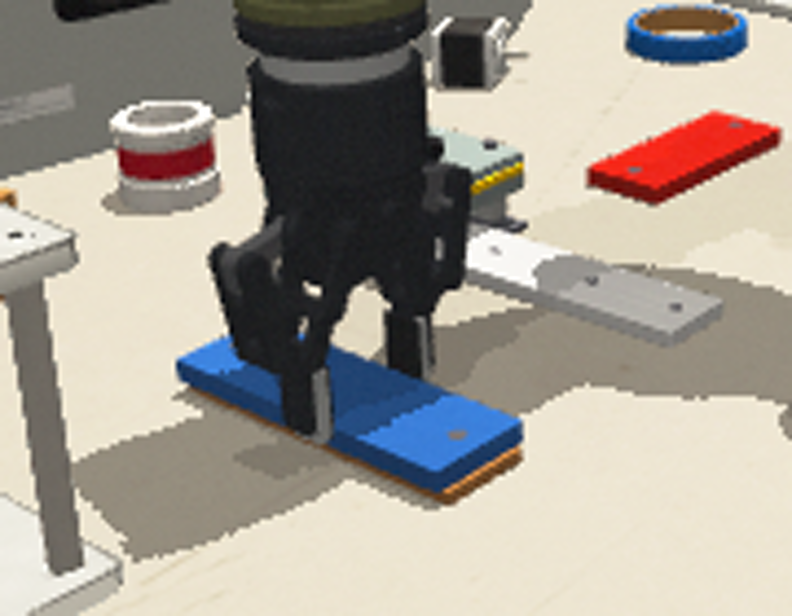

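```bash
python3 - <<'E'
from h import *
ctrl.ungrasp(); s=st("open")
ctrl.movel([*s["tcp_pos"][:2],.05],max_speed=.15)
ctrl.movep([.45,-.12,.10],quat(np.radians(104.6))); st()
p,d=vision.grab_frame("top"); cv2.imwrite("pics/t7.png",p)
cv2.imwrite("pics/t7c.png",cv2.resize(p[150:250,180:300],None,fx=6,fy=6,interpolation=cv2.INTER_CUBIC))
p2,d=vision.grab_frame("side"); cv2.imwrite("pics/s7.png",p2);cv2.imwrite("pics/s7c.png",cv2.resize(p2[220:290,180:300],None,fx=6.5,fy=6.5,interpolation=cv2.INTER_CUBIC))
for n,z in (("blue",.008),("yellow",0),("red",0)):
    m=[m for m in segs(p,n)][0]; f=fit(n,m,z); print(n,f.round(4),np.degrees(f[2]).round(2),sidesfit(p,n,m,z+DIM[n][2]))
E
```

```text
open t43.9 tcp [ 0.533   0.2999 -0.0301] F [ 0.27 -0.13 -0.96] M [ 0.03  0.01 -0.03] w 0.0854 yaw 178.25 q [-0.05  0.89 -0.89  1.77  0.86  0.92  0.22]
 t46.2 tcp [ 0.4507 -0.1189  0.1   ] F [-0.67 -0.44  0.12] M [-0.02 -0.01  0.  ] w 0.0856 yaw 104.74 q [ 0.81  0.48 -0.87  2.03  0.49  0.85 -0.09]
blue [ 0.5461  0.3011 -0.029   0.8685] -1.66 (array([0.5400865 , 0.30000904], dtype=float32), array([-1.79, -1.75], dtype=float32), np.float32(0.057022825))
yellow [ 0.5985 -0.2739 -1.3222  0.9448] -75.76 (array([ 0.5980022 , -0.27322477], dtype=float32), array([-75.42, -75.6 ], dtype=float32), np.float32(0.054833952))
red [ 0.6088 -0.0661  1.5254  0.9203] 87.4 (array([ 0.60835266, -0.059112  ], dtype=float32), array([87.26, 87.28], dtype=float32), np.float32(0.05545703))
```

View pics/t7c.png

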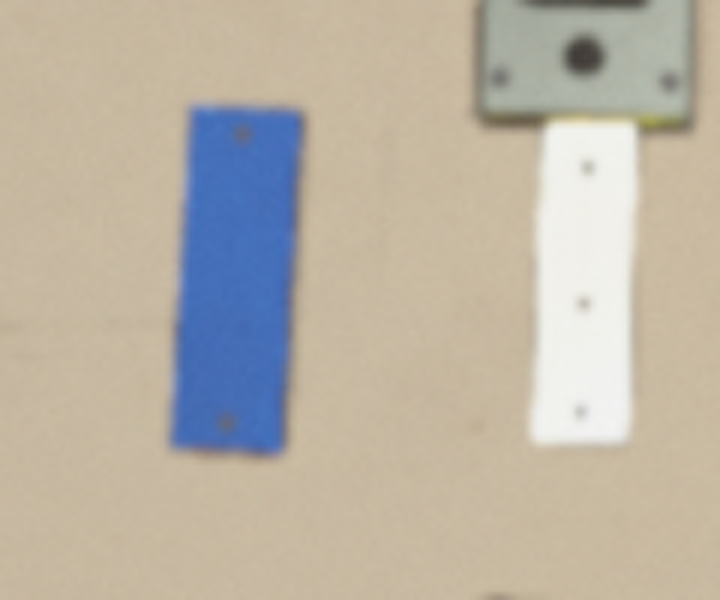

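View pics/s7c.png

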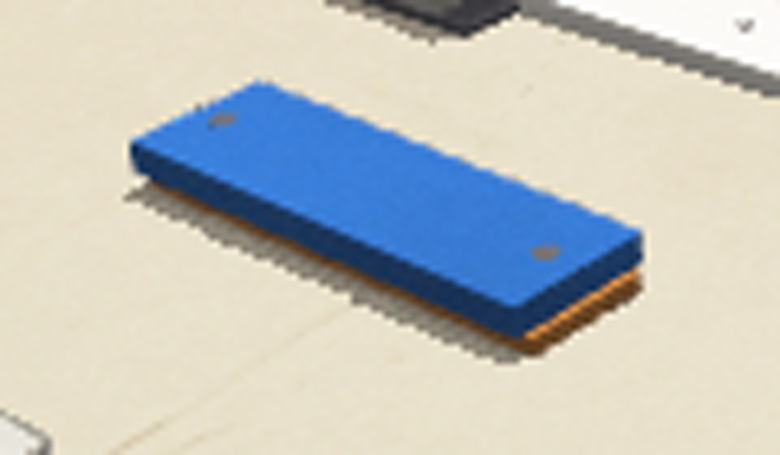

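View pics/t7.png

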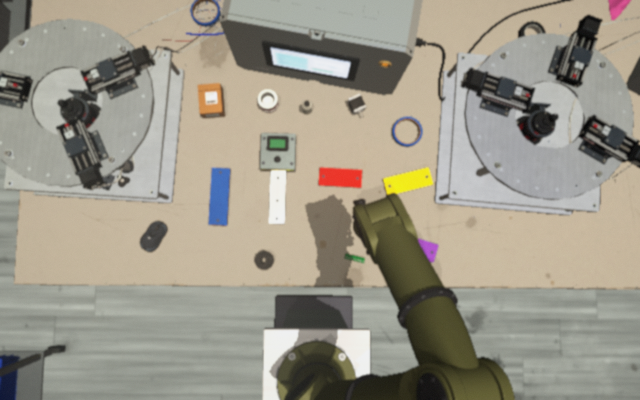

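```bash
python3 - <<'E'
from h import *
a=np.radians(104.45)
pick((.5984,-.2737),a,.028,z=.0005)
s=get_state(); xy=s["tcp_pos"][:2]
ctrl.movel([*xy,.0],max_speed=.1); st("lift")
ctrl.movel([*xy,.06]); st()
G=-.060   # lead = G+.028+.073=.041
ctrl.movep([*g2w(G),.06],quat(GY+np.pi)); ctrl.pause(.2); st("over rail")
ctrl.movel([*g2w(G),-.022],max_speed=.1); ctrl.pause(.2); st()
p,d=vision.grab_frame("side"); cv2.imwrite("pics/s8.png",cv2.resize(p[120:260,200:380],None,fx=4.4,fy=4.4,interpolation=cv2.INTER_CUBIC))
p,d=vision.grab_frame("top"); cv2.imwrite("pics/t8.png",p)
E
```

```text
above t47.0 tcp [ 0.591  -0.2448  0.1195] F [-0.62  0.1   0.52] M [ 0.   -0.02  0.02] w 0.0859 yaw 104.55 q [ 0.82  0.7  -0.83  1.56  0.55  1.13  0.12]
down t48.7 tcp [ 0.5913 -0.2464 -0.0373] F [-0.32  0.34  0.7 ] M [ 0.09  0.02 -0.02] w 0.0853 yaw 104.46 q [ 0.76  0.87 -0.71  1.69  0.71  0.86 -0.01]
closed t49.1 tcp [ 0.5918 -0.2466 -0.0362] F [-1.04 -0.04  4.96] M [ 0.05  0.29 -0.04] w 0.0538 yaw 104.44 q [ 0.76  0.86 -0.71  1.69  0.71  0.86 -0.01]
lift t49.6 tcp [ 5.917e-01 -2.469e-01  1.000e-04] F [-0.39 -0.8  -2.3 ] M [ 0.06 -0.    0.  ] w 0.0539 yaw 104.43 q [ 0.77  0.82 -0.74  1.67  0.67  0.92  0.02]
 t50.1 tcp [ 0.5913 -0.2468  0.0593] F [ 0.54 -0.2  -2.24] M [ 0.04  0.04 -0.  ] w 0.0539 yaw 104.44 q [ 0.8   0.76 -0.79  1.62  0.61  1.02  0.08]
over rail t51.8 tcp [0.506  0.1258 0.0598] F [ 0.24  0.31 -1.28] M [-0.01  0.07  0.01] w 0.0541 yaw 178.95 q [ 0.37  0.71 -1.08  1.94  0.77  0.97  0.47]
 t52.9 tcp [ 0.5059  0.127  -0.0215] F [ 0.21  0.42 -3.1 ] M [-0.01  0.05 -0.02] w 0.0540 yaw 179.09 q [ 0.29  0.81 -0.96  2.01  0.93  0.84  0.34]
```

View pics/s8.png

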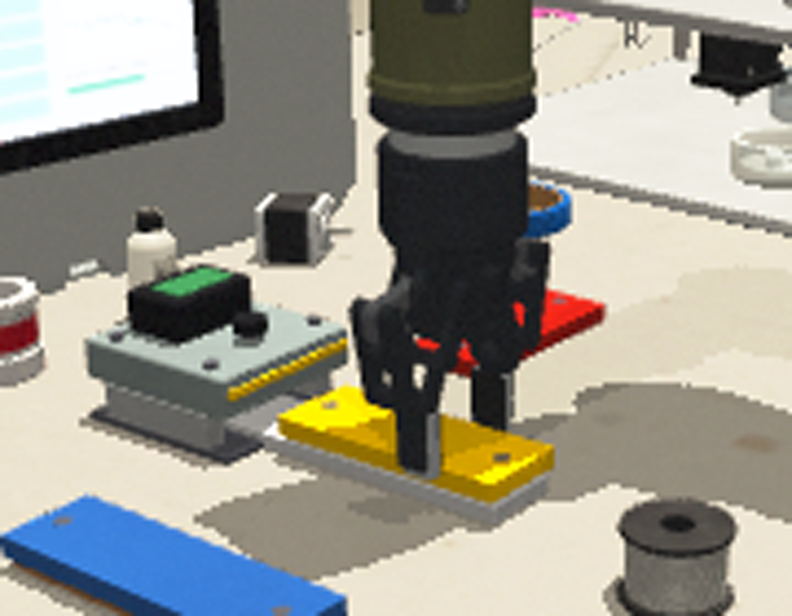

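View pics/t8.png

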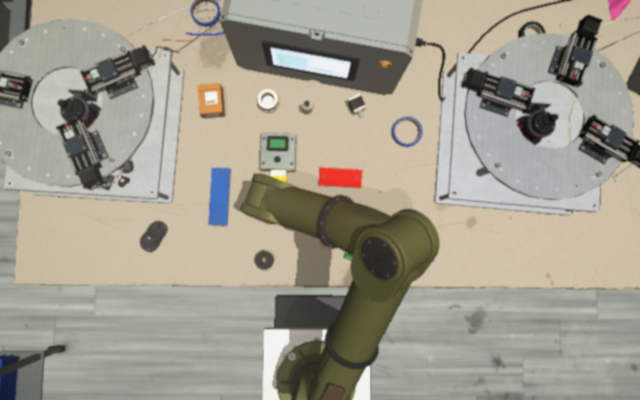

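```bash
cat > gauge.py <<'E'
from h import *
def gauge(G,gtouch,z0,zmin):
    z=lower(g2w(G),z0,zmin,dF=1.5,step=.0005)
    z=relax(g2w(G),z,target=0.3); z-=.0001
    ctrl.movel([*g2w(gtouch-.006),z],max_speed=.08); s=st("at")
    if abs(s["width"]-.054)>.002: raise SystemExit("grip?")
    ex=np.array([np.cos(GY),np.sin(GY)]); f0=avgF(10); g=gtouch-.006; last=None; n=0; x0=None
    while g<gtouch+.018:
        f=avgF(3)-f0
        if f[2]>1.5: z+=.0002
        g+=.001; ctrl.movel([*g2w(g),z],max_speed=.03); f=avgF(5)-f0; p=-f[:2]@ex; s=get_state()
        gx=(s["tcp_pos"][:2]-GO)@ex
        if p>1.5 and x0 is None: x0=last
        print(round(g,4),round(z,4),"push",round(p,2),"fz",round(f[2],2),"gx",round(gx,5),"w",round(s["width"],4))
        if p>8.5 and last is not None and gx-last<.00025: n+=1
        last=gx
        if n>=1 or p>13: break
    print("touch",x0,"home",gx,"travel",gx-(x0 or 0))
    return g,z,f0,gx
E
python3 - <<'E'
from gauge import *
r=gauge(-.060,-.0084,-.0235,-.031)
open("y.txt","w").write(repr((r[0],r[1],list(r[2]),r[3])))
E
```

```text
base [ 0.45 -0.08 -1.61]
lowered z -0.0265 tcp [ 0.5056  0.127  -0.0263] dF [-1.44 -0.65  5.18] w 0.0542
relaxed z -0.0261 [ 0.27  0.51 -1.36]
at t56.5 tcp [ 0.551   0.1263 -0.0262] F [ 0.53 -0.38 -0.34] M [ 0.04 -0.11  0.03] w 0.0539 yaw 179.11 q [ 0.29  0.86 -0.96  1.9   0.92  0.9   0.42]
-0.0134 -0.0262 push 1.45 fz -0.06 gx -0.01357 w 0.0537
-0.0124 -0.0262 push 0.2 fz 0.0 gx -0.01218 w 0.054
-0.0114 -0.0262 push 0.62 fz -0.79 gx -0.01129 w 0.0535
-0.0104 -0.0262 push 0.69 fz -0.46 gx -0.01031 w 0.054
-0.0094 -0.0262 push 1.17 fz -0.29 gx -0.00954 w 0.0539
-0.0084 -0.0262 push 4.9 fz 3.26 gx -0.00914 w 0.0539
-0.0074 -0.026 push 3.73 fz -0.0 gx -0.00732 w 0.054
-0.0064 -0.026 push 4.04 fz -0.3 gx -0.00647 w 0.054
-0.0054 -0.026 push 5.25 fz -0.63 gx -0.00553 w 0.054
-0.0044 -0.026 push 5.6 fz -0.56 gx -0.00468 w 0.0542
-0.0034 -0.026 push 6.39 fz 0.13 gx -0.00384 w 0.0541
-0.0024 -0.026 push 7.37 fz 0.06 gx -0.00334 w 0.0543
-0.0014 -0.026 push 9.89 fz 2.27 gx -0.00337 w 0.0541
touch -0.009537192758938969 home -0.0033675894449504817 travel 0.006169603313988487
```

```bash
cat >> gauge.py <<'E'
def finish(g,z,f0,G,d,zblock):
    ctrl.pause(2.4); s=st("held"); print((avgF()-np.array(f0)).round(2))
    ctrl.movel([*g2w(g-.009),z+.0003],max_speed=.03)
    ctrl.movel([*g2w(G),z+.0003],max_speed=.1); s=st("out")
    if abs(s["width"]-.054)>.002: raise SystemExit("grip?")
    ctrl.movel([*g2w(G),.04],max_speed=.12); st("up")
    ctrl.movep([*b2w(-d),.04],quat(BY+np.pi)); ctrl.pause(.2); st("over block")
    ctrl.movel([*b2w(-d),zblock+.004],max_speed=.1); ctrl.pause(.1)
    p,_=vision.grab_frame("side"); cv2.imwrite("pics/over.png",cv2.resize(p[160:300,160:340],None,fx=4.4,fy=4.4,interpolation=cv2.INTER_CUBIC))
    lower(b2w(-d),zblock+.004,zblock-.004,dF=1.5,step=.0005); st("placed")
E
python3 - <<'E'
from gauge import *
g,z,f0,h=eval(open("y.txt").read())
finish(g,z,f0,-.060,.0295,-.0262-.002+.012)
p,_=vision.grab_frame("side"); cv2.imwrite("pics/s9.png",cv2.resize(p[160:300,160:340],None,fx=4.4,fy=4.4,interpolation=cv2.INTER_CUBIC))
E
```

```text
held t64.1 tcp [ 0.5622  0.1259 -0.0262] F [-10.1   -0.82   0.92] M [-0.05  2.09  0.14] w 0.0539 yaw 179.15 q [ 0.29  0.87 -0.96  1.86  0.91  0.92  0.44]
[-10.03  -0.16   2.06]
out t65.3 tcp [ 0.5066  0.127  -0.0255] F [ 1.04  0.39 -1.44] M [ 0.04 -0.03  0.04] w 0.0539 yaw 179.08 q [ 0.29  0.82 -0.95  2.01  0.94  0.83  0.33]
up t66.0 tcp [0.5054 0.1265 0.0395] F [ 0.   -0.36 -2.7 ] M [ 0.01  0.06 -0.01] w 0.0539 yaw 179.07 q [ 0.35  0.73 -1.05  1.96  0.8   0.94  0.44]
over block t66.9 tcp [0.5159 0.2987 0.0395] F [ 0.55 -0.25 -1.94] M [ 0.04  0.06 -0.02] w 0.0541 yaw 178.14 q [-0.    0.8  -1.    1.76  0.78  1.03  0.24]
base [ 0.15 -0.03 -1.78]
lowered z -0.0167 tcp [ 0.5156  0.3005 -0.0163] dF [-1.97 -1.27  7.09] w 0.0535
placed t70.7 tcp [ 0.5156  0.3005 -0.0163] F [-1.94 -1.99  5.13] M [-0.36  0.28 -0.08] w 0.0535 yaw 178.25 q [-0.03  0.87 -0.94  1.81  0.87  0.94  0.18]
```

View pics/s9.png

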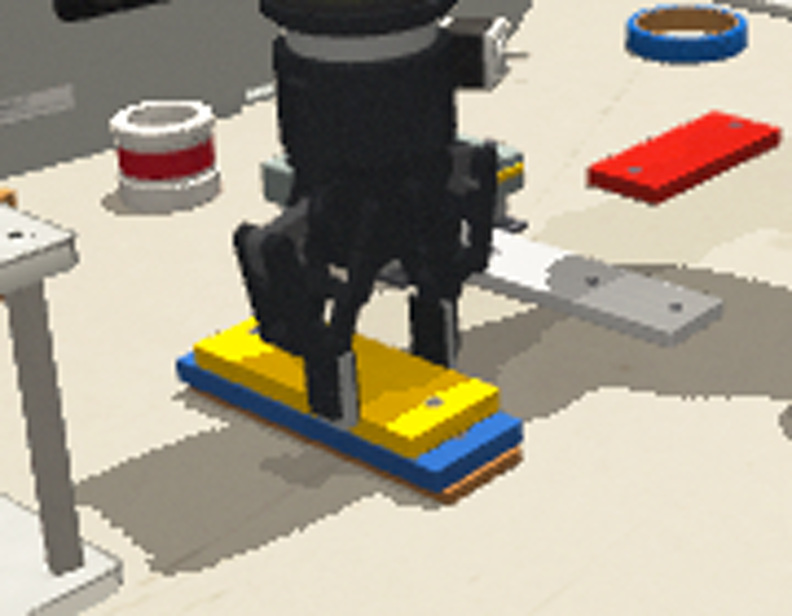

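```bash
python3 - <<'E'
from h import *
ctrl.movel([*b2w(-.0295),-.0163],max_speed=.02); ctrl.pause(.1)
ctrl.ungrasp(); s=st("open")
ctrl.movel([*s["tcp_pos"][:2],.06],max_speed=.15)
ctrl.movep([.45,-.10,.10],quat(np.radians(87.4))); st()
p,d=vision.grab_frame("top"); cv2.imwrite("pics/t10.png",p)
cv2.imwrite("pics/t10c.png",cv2.resize(p[150:250,180:300],None,fx=6,fy=6,interpolation=cv2.INTER_CUBIC))
for n,z in (("yellow",.020),("red",0)):
    m=[m for m in segs(p,n)][0]; f=fit(n,m,z); print(n,f.round(4),np.degrees(f[2]).round(2),sidesfit(p,n,m,z+DIM[n][2]))
E
```

```text
open t71.5 tcp [ 0.5155  0.3004 -0.0164] F [0.77 0.11 0.6 ] M [-0.   -0.04  0.01] w 0.0856 yaw 178.25 q [-0.03  0.87 -0.94  1.81  0.87  0.94  0.18]
 t73.7 tcp [ 0.4507 -0.0988  0.1   ] F [-0.1   0.56  0.86] M [ 0.02 -0.02  0.01] w 0.0853 yaw 87.56 q [ 0.73  0.46 -0.8   2.04  0.45  0.82 -0.38]
yellow [ 0.5456  0.3017 -0.0372  0.9204] -2.13 (array([0.54484546, 0.30027598], dtype=float32), array([-2.2 , -1.95], dtype=float32), np.float32(0.055851333))
red [ 0.6088 -0.0659  1.527   0.919 ] 87.49 (array([ 0.60809875, -0.06433023], dtype=float32), array([87.26, 87.37], dtype=float32), np.float32(0.05539532))
```

View pics/t10.png

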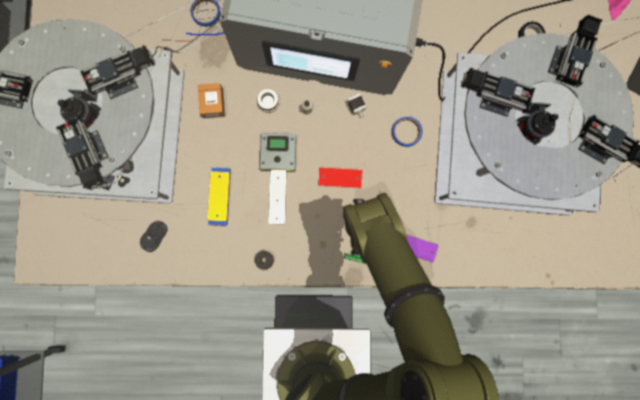

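View pics/t10c.png

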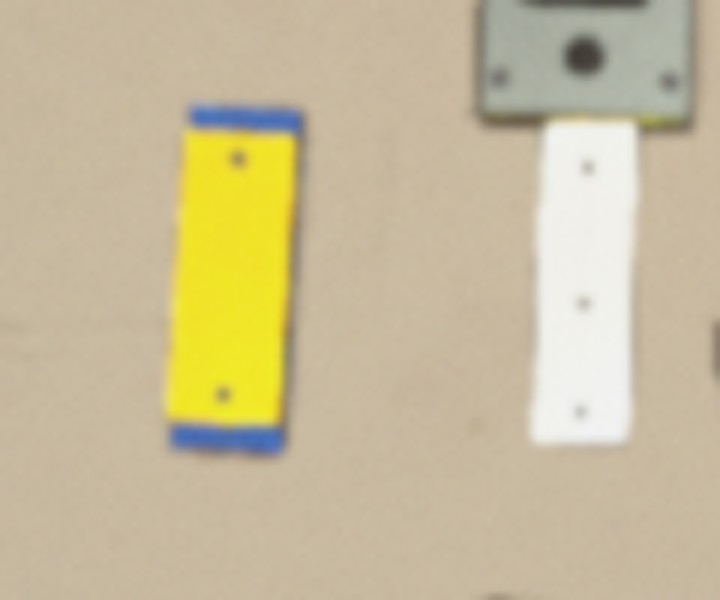

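```bash
python3 - <<'E'
from gauge import *
a=np.radians(87.4)
pick((.6085,-.0660),a,.032,z=.0010)
s=get_state(); xy=s["tcp_pos"][:2]
ctrl.movel([*xy,.0],max_speed=.1); st("lift")
ctrl.movel([*xy,.06]); s=st()
if abs(s["width"]-.054)>.002: raise SystemExit("grip?")
G=-.060   # lead = G+.032+.066=.038
ctrl.movel([.48,xy[1],.06]);
ctrl.movep([*g2w(G),.06],quat(GY+np.pi)); ctrl.pause(.2); st("over rail")
ctrl.movel([*g2w(G),-.019],max_speed=.1); ctrl.pause(.2); st()
p,d=vision.grab_frame("side"); cv2.imwrite("pics/s11.png",cv2.resize(p[120:260,200:380],None,fx=4.4,fy=4.4,interpolation=cv2.INTER_CUBIC))
E
```

```text
above t74.5 tcp [ 0.6093 -0.0334  0.1193] F [-0.82 -0.55 -1.16] M [-0.01  0.03  0.05] w 0.0855 yaw 87.50 q [ 0.46  0.64 -0.76  1.64  0.48  1.07 -0.48]
down t76.1 tcp [ 0.6098 -0.0339 -0.0368] F [-0.89  0.45 -0.37] M [ 0.03 -0.    0.02] w 0.0854 yaw 87.41 q [ 0.39  0.81 -0.63  1.78  0.66  0.77 -0.63]
closed t76.5 tcp [ 0.6103 -0.034  -0.0357] F [-1.83 -0.56  4.88] M [-0.03  0.4  -0.03] w 0.0538 yaw 87.39 q [ 0.39  0.81 -0.63  1.78  0.66  0.77 -0.63]
lift t77.0 tcp [ 6.103e-01 -3.420e-02  1.000e-04] F [-0.27  0.07 -1.85] M [ 0.08 -0.02 -0.04] w 0.0536 yaw 87.39 q [ 0.41  0.77 -0.67  1.76  0.61  0.84 -0.59]
 t77.5 tcp [ 0.6098 -0.0343  0.0593] F [-0.51  0.09 -2.  ] M [ 0.05 -0.01  0.04] w 0.0539 yaw 87.39 q [ 0.44  0.7  -0.72  1.71  0.55  0.95 -0.53]
over rail t79.7 tcp [0.5057 0.1259 0.06  ] F [ 0.61 -0.1  -1.03] M [-0.04  0.03 -0.01] w 0.0539 yaw 178.95 q [ 0.4   0.75 -1.16  1.94  0.82  1.02  0.41]
 t80.8 tcp [ 0.5059  0.127  -0.0185] F [-0.55 -0.12 -1.5 ] M [-0.02  0.06 -0.04] w 0.0539 yaw 179.09 q [ 0.33  0.85 -1.05  2.01  0.97  0.9   0.29]
```

View pics/s11.png

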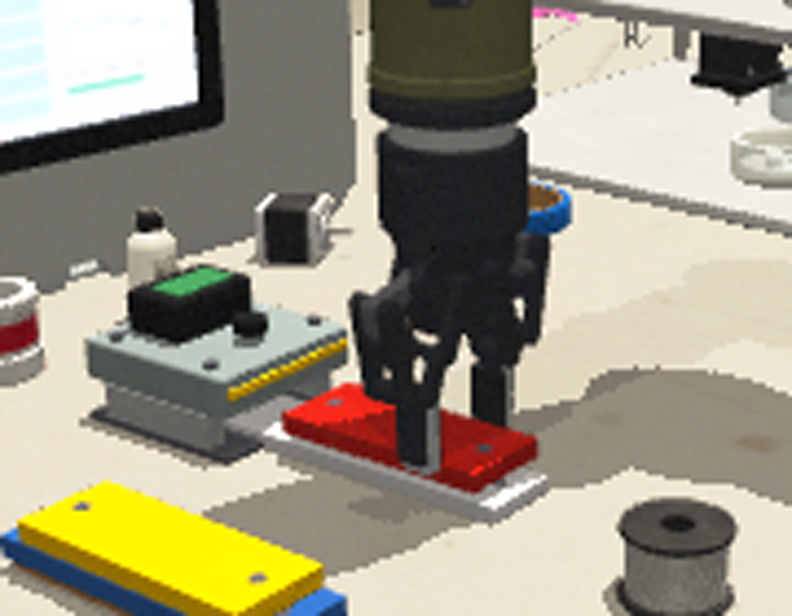

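```bash
python3 - <<'E'
from gauge import *
r=gauge(-.060,-.0055,-.023,-.031)
open("r.txt","w").write(repr((r[0],r[1],list(r[2]),r[3])))
E
```

```text
base [ 0.07 -0.09 -1.46]
lowered z -0.026 tcp [ 0.5056  0.127  -0.0258] dF [-0.6  -0.86  5.71] w 0.0537
relaxed z -0.0256 [ 0.28  0.52 -0.1 ]
at t84.6 tcp [ 0.5542  0.1262 -0.0257] F [ 1.04 -0.33 -0.4 ] M [ 0.   -0.17  0.02] w 0.0540 yaw 179.10 q [ 0.33  0.9  -1.04  1.89  0.97  0.96  0.38]
-0.0105 -0.0257 push 2.44 fz 2.12 gx -0.01097 w 0.0541
-0.0095 -0.0255 push 0.24 fz -1.08 gx -0.00918 w 0.0539
-0.0085 -0.0255 push 0.49 fz -0.79 gx -0.00839 w 0.0539
-0.0075 -0.0255 push -0.1 fz -0.46 gx -0.00744 w 0.0539
-0.0065 -0.0255 push 0.67 fz -0.88 gx -0.00653 w 0.0539
-0.0055 -0.0255 push 3.04 fz -0.35 gx -0.00595 w 0.0542
-0.0045 -0.0255 push 4.18 fz -0.37 gx -0.0047 w 0.0539
-0.0035 -0.0255 push 4.41 fz -0.44 gx -0.00361 w 0.0539
-0.0025 -0.0255 push 4.88 fz -0.42 gx -0.00262 w 0.0538
-0.0015 -0.0255 push 5.31 fz -0.16 gx -0.0017 w 0.054
-0.0005 -0.0255 push 5.99 fz -0.8 gx -0.00084 w 0.0533
0.0005 -0.0255 push 6.99 fz 0.23 gx -0.00029 w 0.0534
0.0015 -0.0255 push 9.97 fz 2.06 gx -0.0003 w 0.0539
touch -0.0065285748693525054 home -0.00030221966632113894 travel 0.006226355203031366
```

```bash
python3 - <<'E'
import h
h.BO[1]-=.0006
from gauge import *
g,z,f0,_=eval(open("r.txt").read())
finish(g,z,f0,-.060,.0337,-.0258-.002+.024)
z=get_state()["tcp_pos"][2]
ctrl.movel([*b2w(-.0337),z],max_speed=.02); ctrl.pause(.1); st("relaxed")
p,_=vision.grab_frame("side"); cv2.imwrite("pics/s12.png",cv2.resize(p[160:300,160:340],None,fx=4.4,fy=4.4,interpolation=cv2.INTER_CUBIC))
E
```

```text
held t92.1 tcp [ 0.5652  0.1259 -0.0257] F [-9.48 -0.32  1.31] M [-0.09  2.07  0.11] w 0.0538 yaw 179.14 q [ 0.32  0.91 -1.04  1.86  0.96  0.98  0.4 ]
[-9.88 -0.8   1.81]
out t93.3 tcp [ 0.5065  0.1269 -0.025 ] F [-0.13 -0.05 -2.26] M [ 0.02 -0.   -0.03] w 0.0539 yaw 179.07 q [ 0.33  0.85 -1.04  2.01  0.99  0.89  0.28]
up t94.0 tcp [0.5055 0.1265 0.0395] F [ 0.14 -0.37 -1.78] M [-0.02  0.05  0.01] w 0.0537 yaw 179.07 q [ 0.38  0.77 -1.13  1.96  0.86  0.99  0.38]
over block t95.0 tcp [0.5118 0.2982 0.0395] F [ 0.4   0.3  -2.49] M [0.04 0.07 0.03] w 0.0542 yaw 178.13 q [ 0.03  0.83 -1.07  1.77  0.83  1.07  0.19]
base [-0.04  0.06 -1.66]
lowered z -0.0038 tcp [ 0.5113  0.3    -0.0037] dF [ 0.38 -0.26  1.87] w 0.0538
placed t98.3 tcp [ 0.5113  0.3    -0.0037] F [-0.77 -0.74  0.41] M [-0.08  0.01  0.01] w 0.0538 yaw 178.25 q [ 0.    0.88 -1.03  1.81  0.9   1.    0.14]
relaxed t98.7 tcp [ 0.5113  0.3    -0.0037] F [ 0.35  0.3  -0.13] M [ 0.06  0.02 -0.  ] w 0.0538 yaw 178.25 q [ 0.    0.88 -1.03  1.81  0.9   1.    0.14]
```

View pics/s12.png

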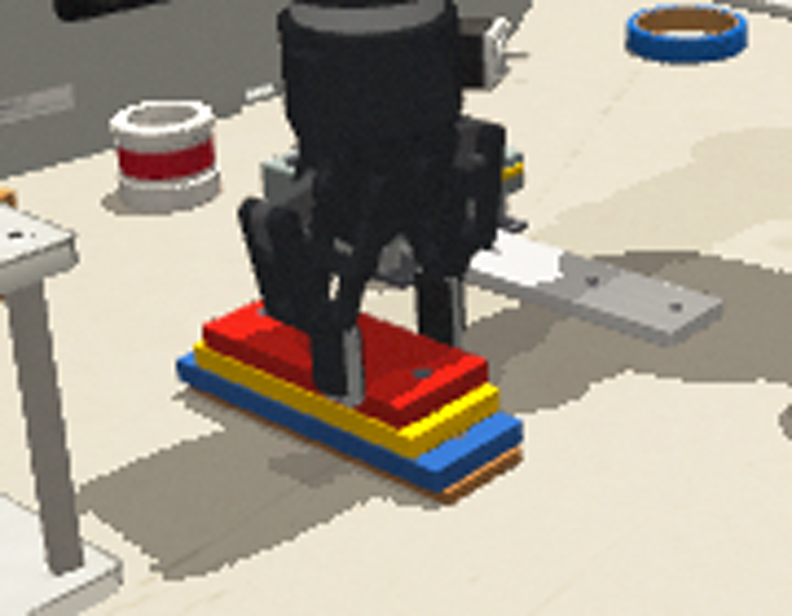

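```bash
python3 - <<'E'
from h import *
ctrl.ungrasp(); s=st("open")
ctrl.movel([*s["tcp_pos"][:2],.08],max_speed=.15)
ctrl.movep([.45,-.10,.12],quat(np.radians(100))); st()
p,d=vision.grab_frame("top"); cv2.imwrite("pics/t13.png",p)
cv2.imwrite("pics/t13c.png",cv2.resize(p[150:250,180:300],None,fx=6,fy=6,interpolation=cv2.INTER_CUBIC))
p2,d2=vision.grab_frame("side"); cv2.imwrite("pics/s13c.png",cv2.resize(p2[220:290,180:300],None,fx=6.5,fy=6.5,interpolation=cv2.INTER_CUBIC)); cv2.imwrite("pics/s13.png",p2)
for n,z in (("red",.032),):
    m=[m for m in segs(p,n)][0]; f=fit(n,m,z); print(n,f.round(4),np.degrees(f[2]).round(2),sidesfit(p,n,m,z+DIM[n][2]))
m0=cv2.imread("pics/t7.png")
E
```

```text
open t99.1 tcp [ 0.5114  0.2999 -0.0036] F [0.56 0.49 0.18] M [ 0.01 -0.01 -0.05] w 0.0852 yaw 178.25 q [ 0.    0.88 -1.03  1.81  0.9   1.    0.14]
 t101.3 tcp [ 0.4506 -0.0989  0.12  ] F [1.24 0.4  0.5 ] M [ 0.   -0.03 -0.  ] w 0.0855 yaw 100.14 q [ 0.86  0.49 -1.01  2.02  0.52  0.92 -0.25]
red [ 0.5453  0.2999 -0.0401  0.8983] -2.3 (array([0.54890543, 0.29799393], dtype=float32), array([-2.02, -2.01], dtype=float32), np.float32(0.058552235))
```

View pics/t13c.png

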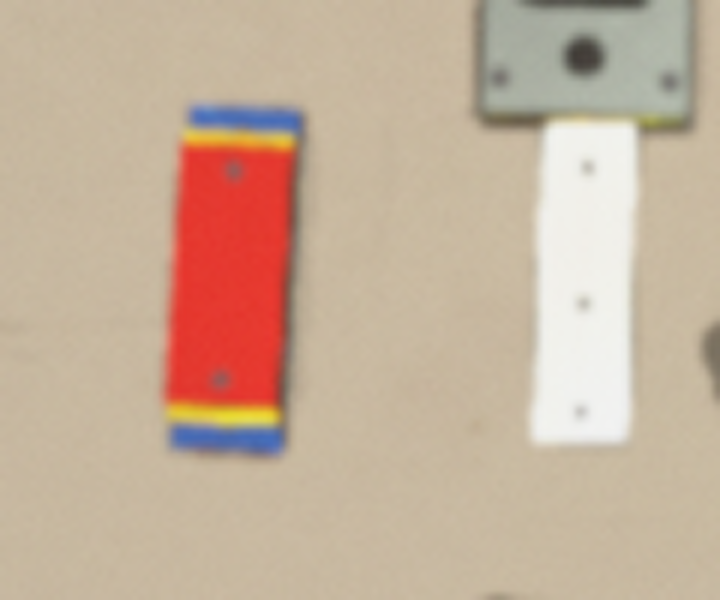

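View pics/s13c.png

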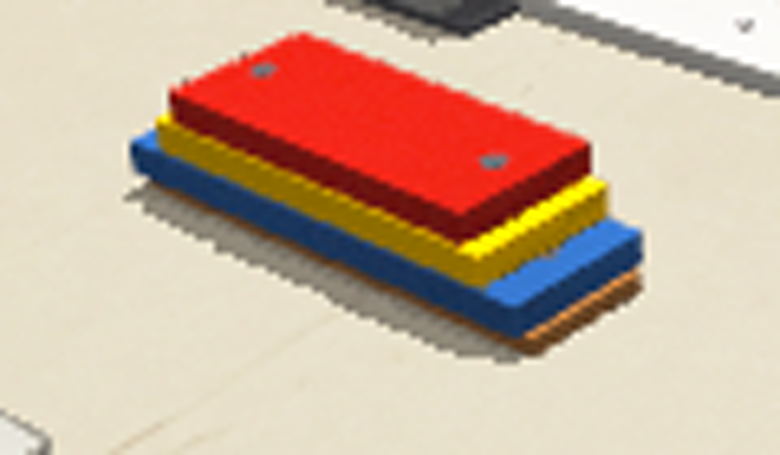

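View pics/t13.png

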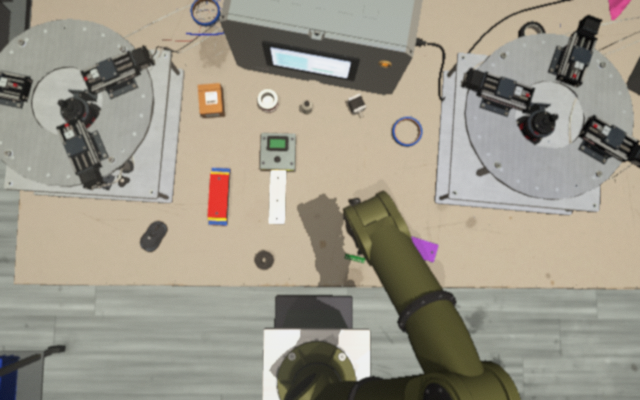

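```bash
python3 - <<'E'
import cv2,numpy as np
a=cv2.imread("pics/top0.png");b=cv2.imread("pics/t13.png")
for n,(u,v,r) in dict(spool=(264,260,14),tape=(407,131,20),gauge=(278,150,22),purple=(428,250,8),term=(360,259,6)).items():
    d=cv2.absdiff(a,b)[v-r:v+r,u-r:u+r]; print(n,d.mean().round(1),(d.max(2)>60).sum())
from h import *
ctrl.pause(.5); st(); ticket.close_job(); st()
E
```

```text
spool 7.1 0
tape 8.7 0
gauge 8.2 0
purple 8.5 9
term 26.9 27
 t101.9 tcp [ 0.45 -0.1   0.12] F [-0.2  -0.01  0.16] M [ 0.03 -0.02 -0.01] w 0.0852 yaw 100.00 q [ 0.86  0.49 -1.01  2.02  0.52  0.92 -0.25]
the job is handed in; nothing more can be done
the job is handed in; nothing more can be done
```

I checked the three plates on the bench (blue, yellow, then red; the green one is absent) in the gap gauge and piled them on the block. I handed the job in at about 102 s.

**Gauge:** each plate pushed the plunger about 6.0 to 6.2 mm, up to the hard stop, and was held there 2.4 s at about 9 to 10 N. The push peaked at about 11 N on the blue plate.

**Pile:** the last pictures show red on yellow on blue on the block. The fitted centres agree with the block within about 1.5 mm and the angles within about 0.6°, which is near what the camera can resolve. The two fits of the plates' sideways position differed by up to 2 mm.

**What disagreed or went wrong:**
- **Tool height:** the reported tool point was about 37 mm below the real fingertips, so my first close missed the blue plate without disturbing it. I measured the offset by touching the bare bench and used it from then on.
- **Contact forces:** closing on the plates pressed the bench with about 5 to 8 N.

**Bystanders:** the spool, tape and gauge showed no change against the first picture. The arm and its shadow partly covered the purple plate and the terminal block, so that comparison was not conclusive for those two. They looked in place in the earlier views, and I commanded no contact with them.

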